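Hold the dusting stencil ready over the brownie

TASK

Set the brownie on the slim raised stand, centred and squared up with its small top board, and let go of it. Then pick up the slotted metal stencil by its wooden grip, bring it over the muffins and hold it level about a centimetre above the brownie, centred and turned so that its long side runs along the brownie's long side, ready for dusting; it must never touch the brownie. Finish while still holding the stencil still in the air there, and leave the two muffins and the ramekin where they are.

Things in the scene. Friction and masses are not known exactly. Their poses are not given: they have to be found in the camera images.
- brownie: dark chocolate brownie, loose, 59 mm (its x) by 76 mm (its y) by 36 mm high, rather irregular block, about 80 g; origin at the centre of its underside, z up. Grasp it across its 59 mm width, along its x. It starts on the bare worktop to the left of the muffins; it and the stencil swap places from run to run
- stencil: dusting stencil, loose, about 130 g: a flat steel plate 102 mm (its x) by 84 mm (its y), 4 mm thick, with four long slots along x, lying on the worktop. A wooden bar grip 74 mm long (along x), 14 mm wide (along y) and 24 mm high stands over its middle on two thin posts 54 mm apart; the bar spans 39 to 63 mm above the plate's underside. Origin at the centre of the plate's underside, z up
- stencil_grip (a point): centre of the stencil's wooden bar, 51 mm above the plate's underside; axes as the stencil's (bar along x, pinch it across y)
- riser: slim raised stand that does not move, right of the muffins: round dark foot 90 mm across, thin column, and a narrow wooden top board 44 mm (its x) by 60 mm (its y), 10 mm thick, so smaller than the brownie all round. Origin at the centre of the foot's underside on the worktop; the brownie's 59 mm side goes along x and its 76 mm side along y, either way round
- riser_top (a point): centre of the upper face of the stand's board, 100 mm above the worktop; axes as the stand's
- muffin_near: chocolate muffin in a case, about 94 mm across, 97 mm high, loose on the board; origin at the centre of its underside; bystander, nearer to the robot
- muffin_far: the same kind of muffin, 97 mm high, loose on the board; origin at the centre of its underside; bystander, farther from the robot
- muffin_board: wooden serving board that does not move, 195 mm (its x) by 90 mm (its y), 12 mm thick, with the two muffins, whose tops stand 109 mm above the worktop; origin at the centre of its underside. It lies between the left side of the worktop, where brownie and stencil start, and the stand at the right; a taller basket stands just beyond its far end
- ramekin: plain ceramic ramekin, 82 mm across, 48 mm high, loose on the worktop at the far right; origin at the centre of its underside; bystander

How it is judged (in metres and radians):
On the way, in this order (a step that is already met when the one before it is completed fails the run):
1. the brownie stands on the raised stand, centred, square and let go (contact force between brownie and riser above 0.2 N and contact force between brownie and the fingers below 0.05 N and horizontal distance between brownie and riser_top below 0.012 m and angle between the x axis of brownie and the x axis of riser, either way round below 0.2 rad and angle between brownie's own z axis and vertical below 0.1 rad), for 0.2 s.
2. the held stencil is carried across above the muffins (x of stencil in the frame of muffin_board between -0.16 and 0.16 m and y of stencil in the frame of muffin_board between -0.07 and 0.07 m and z of stencil in the frame of muffin_board above 0.1 m and contact force between stencil and the fingers above 1 N), for 0.05 s.
At the end, for the whole second after the job is handed in: Brownie released on the stand, within 12 mm and 0.2 rad of the board. Stencil held still in the fingers, 3 to 22 mm above the brownie's top, touching neither, within 10 mm of its centre, level to 0.1 rad, long sides parallel to 0.15 rad. Muffins and ramekin within 15 mm of their starts (all of step 1 and z of stencil in the frame of brownie between 0.039 and 0.058 m and horizontal distance between stencil and brownie below 0.01 m and angle between the x axis of stencil and the y axis of brownie, either way round below 0.15 rad and angle between stencil's own z axis and vertical below 0.1 rad and linear speed of stencil below 0.02 m/s and contact force between stencil and the fingers above 1 N and contact force between stencil and brownie below 0.05 N and contact force between stencil and riser below 0.05 N and distance of each of muffin_near, muffin_far, ramekin from where it was at the start of the episode below 0.015 m); the arm keeps its last pose, push and grip.
It fails at once if the stencil touches the brownie (contact force between stencil and brownie above 0.3 N).
It fails at once if a muffin or the ramekin is shifted or tipped (distance of any of muffin_near, muffin_far, ramekin from where it was at the start of the episode above 0.015 m or angle between any of muffin_near, muffin_far, ramekin's own z axis and vertical above 0.3 rad).
It also fails if it takes over 72 s, if anything falls off the work surface, if the arm or the gripper's body presses on something with over 40 N, if the wrist force passes 120 N, or if a joint passes its speed limit or range.

ROBOT

A 7-joint arm with a two-finger parallel gripper is mounted at the origin on a cart in front of the work surface, level with it; the furniture and walls round the work are solid. World frame = base frame: x ahead of the robot, y to its left, z up, the work surface at z = 0. Lengths are in m, angles in degrees, forces in N, time in s.
With the tool pointing down it reaches from about 0.425 to 0.875 m from the base axis. Payload 4.7 kg.
Tool frame: the origin (TCP) lies between the finger pads; the fingertips stand 8 mm ahead of it and the grasp point (between the pads) lies 11 mm behind it; x points along the fingers, z is the direction in which the jaws open and shut, and the axes are right-handed (so a half turn about x gives the same grasp; the last joint's range is limited). The gripper opens to 87 mm and grips with 3 to 60 N. Pads are 19 mm wide; open, the fingers measure 117 mm over their backs; the gripper's body (75 mm by 190 mm) begins 51 mm behind the grasp point.
Start: joints at [66.526, 18.392, -4.016, 83.108, 1.295, 78.541, -3.26], TCP at [0.267, -0.593, 0.231] pointing down, gripper open.
Joint ranges: [-163.93, 163.93], [-17.29, 119.83], [-79.2, 71.16], [3.27, 140.29], [-89.18, 269.18], [5.43, 117.66], [-154.24, 154.24]. Speed limits (degrees/s): [147.25, 147.25, 180, 180, 180, 180, 180].

INTERFACE

Orientations are given as [roll, pitch, yaw] about the fixed x, y, z axes, in that order (R = Rz(yaw) Ry(pitch) Rx(roll)).
In Python, from cell import telemetry, vision, sign_off gives the robot as it stands. The module is installed in compiled form; this text tells all that it offers.
- The arm moves only by the tool drive_tool, never from a script. Its arguments are lists of equal length, an entry for each row: "offset": the shift along the tool's x, y, z in m, a list of three; "angular": the turn, a rotation vector about the tool's x, y, z in rad, a list of three. A call has 1 to 10 rows; each row is the pose to reach, as a shift and turn from the pose measured when the call began, along the tool's axes at that moment; what a row does not reach only later rows make up. A row lasts 1/8 s, in which the tool goes at most 62.5 mm and 10.7 degrees, less where a joint would pass 70% of its speed; a pose out of reach is approached as far as the arm can. A call with a gripper value outside its range is refused whole. "fingers" is the closure, from -1 (fully open) to 1 (shut), set as the call begins (left out, the last holds). The fingers move at their own pace and stop on an object; "squeeze" is the grip in N (left out, the last holds). Time passes only in rows, so rows that repeat a pose let the fingers close. It gives the time, the measured TCP pose, the force and the opening at its end, in the units of the state.
- telemetry.get_obs(): the state, without advancing time (a new reading comes with each control period).
- vision.read_camera(name): name is "side" or "top"; returns a dict with "pixels" (480x640x3 uint8, red, green, blue), "intrinsics" (3x3 intrinsics, pixels), "world_from_camera" (4x4, takes a point from camera to world coordinates). Camera axes: x right, y up, looking along -z (the intrinsics and any distortion apply to the point x, -y, -z); pixel columns grow to the right and rows downward; lengths in m; the calibration is good to about 2 mm. A picture is of the moment at which its call begins. There is no depth.
- sign_off(): hands the job in, once; it reports no verdict.
The state is a dict: "time_s": time; "qpos": joint angles; "joint_velocities": joint speeds; "effort": joint torques, N m; "tool_pos": TCP position; "tool_rot": TCP orientation; "force": force on the tool from outside, world axes, zero at the start; "wrist_torque": the same for the moment, N m; "grip_width": finger opening in m.
Only numpy, scipy, OpenCV 4.12 (cv2) and the standard library are available. Lean on these libraries where they do the work, as an engineer would, in place of code of your own. Each camera call takes 0.05 s, during which the arm holds its last target.

## Working session

There is one attempt and no reset: what is moved stays moved. The work goes in short steps, Python scripts to look and compute and a tool call to move; the robot and the scene stay as the last step left them, time stands still between calls to the robot, and variables do not carry over. Pictures are saved under pics/ and viewed, and the job is handed in when it is done.

Besides the shell and the picture viewer there is one more tool, called after ">>>" as name(argument=value, ...) on one line, values as JSON. drive_tool: Moves the arm, as the interface text tells. Its arguments: {"type":"object","properties":{"offset":{"type":"array"},"angular":{"type":"array"},"fingers":{"type":"number"},"squeeze":{"type":"number"}},"required":["offset","angular"]}

```bash
mkdir -p pics; ls
python3 - <<'E'
from cell import telemetry, vision
import cv2,numpy as np
o=telemetry.get_obs(); print(o)
for n in("side","top"):
    r=vision.read_camera(n); cv2.imwrite(f"pics/{n}0.png",r["pixels"][:,:,::-1]); print(n,r["intrinsics"],r["world_from_camera"],[k for k in r])
    np.savez(f"{n}0.npz",**{k:r[k] for k in("pixels","intrinsics","world_from_camera")})
E
```

```text
pics
{'time_s': 0.0, 'qpos': array([66.52678721, 18.43923099, -4.0164737 , 83.17500006,  1.29462602,
       78.53956781, -3.26115336]), 'joint_velocities': array([ 0.03220247,  0.04745451,  0.0540159 ,  0.11404055, -0.04132099,
       -0.08727973, -0.03857282]), 'effort': array([-1.37132411e-04, -4.91295326e+01, -4.04005805e-01, -3.12535429e+01,
       -6.38553291e-02,  4.36813734e-02,  1.99695760e-04]), 'tool_pos': array([ 0.26703552, -0.59203005,  0.22945881]), 'tool_rot': array([-177.34482951,   89.8913097 ,  116.9378012 ]), 'force': array([ 0.01487157, -0.44956931, -0.40124397]), 'wrist_torque': array([ 0.00226967, -0.03883869, -0.0103307 ]), 'grip_width': 0.08713940345933296}
side [[463.93497983   0.         319.90305113]
 [  0.         463.93497983 243.27243851]
 [  0.           0.           1.        ]] [[-0.72993196 -0.51631983  0.44789862  1.14572135]
 [ 0.68344548 -0.5416552   0.48939955  0.65821791]
 [-0.01008008  0.66334266  0.74824789  1.19218076]
 [ 0.          0.          0.          1.        ]] ['pixels', 'intrinsics', 'world_from_camera']
top [[550.50875588   0.         314.45017745]
 [  0.         550.50875588 238.02802601]
 [  0.           0.           1.        ]] [[ 1.88928891e-02  9.95346821e-01 -9.44868441e-02  3.32512181e-01]
 [-9.99821360e-01  1.88607340e-02 -1.23342542e-03 -6.52015149e-02]
 [ 5.54405160e-04  9.44932679e-02  9.95525346e-01  1.54409708e+00]
 [ 0.00000000e+00  0.00000000e+00  0.00000000e+00  1.00000000e+00]] ['pixels', 'intrinsics', 'world_from_camera']
```

View pics/top0.png

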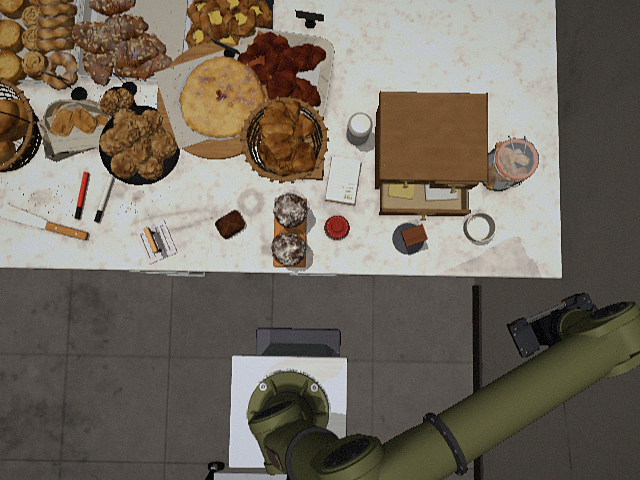

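View pics/side0.png

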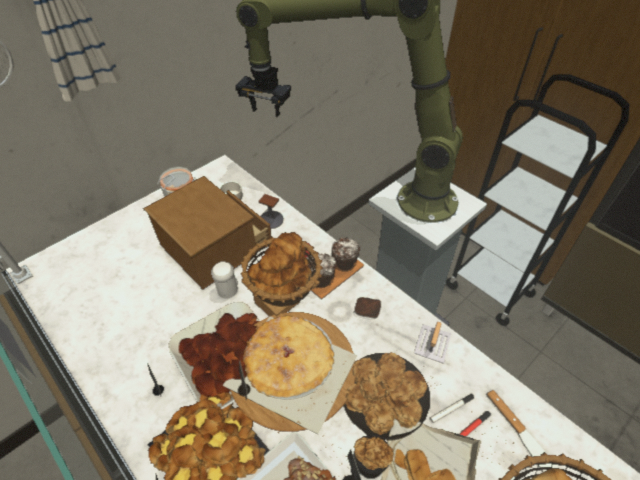

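```bash
cat > h.py <<'E'
import numpy as np,cv2
def load(n,i=0):
    d=np.load(f"{n}{i}.npz"); return d["pixels"],d["intrinsics"],d["world_from_camera"]
def ray(n,u,v,z,i=0):
    _,K,T=load(n,i); d=np.linalg.inv(K)@np.array([u,v,1.]); d=T[:3,:3]@(d*[1,-1,-1]); o=T[:3,3]
    return o+d*(z-o[2])/d[2]
def proj(n,P,i=0):
    _,K,T=load(n,i); P=np.atleast_2d(P); c=(P-T[:3,3])@T[:3,:3]; c=c*[1,-1,-1]; q=c@K.T; return q[:,:2]/q[:,2:]
def crop(n,u0,v0,w,h,s,out,i=0,marks=[]):
    im=load(n,i)[0][:,:,::-1][v0:v0+h,u0:u0+w]
    im=cv2.resize(im,None,fx=s,fy=s,interpolation=cv2.INTER_NEAREST)
    for m in marks:
        p=((np.array(m)-[u0,v0]+.5)*s).astype(np.int32); cv2.polylines(im,[p],True,(0,255,0),1)
    cv2.imwrite(out,im)
def snap(i,names=("side","top")):
    from cell import vision
    for n in names:
        r=vision.read_camera(n); np.savez(f"{n}{i}.npz",**{k:r[k] for k in("pixels","intrinsics","world_from_camera")})
def rect(x,y,z,yaw,a,b):
    c,s=np.cos(yaw),np.sin(yaw)
    return np.array([[x+c*p*a/2-s*q*b/2,y+s*p*a/2+c*q*b/2,z] for p,q in((1,1),(-1,1),(-1,-1),(1,-1))])
E
python3 - <<'E'
from h import *
crop("top",130,190,130,80,6,"pics/a.png")
crop("top",260,180,250,100,3.2,"pics/b.png")
crop("side",300,230,160,130,5,"pics/c.png")
crop("side",240,180,60,60,8,"pics/d.png")
E
```

```text
(no output)
```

View pics/a.png

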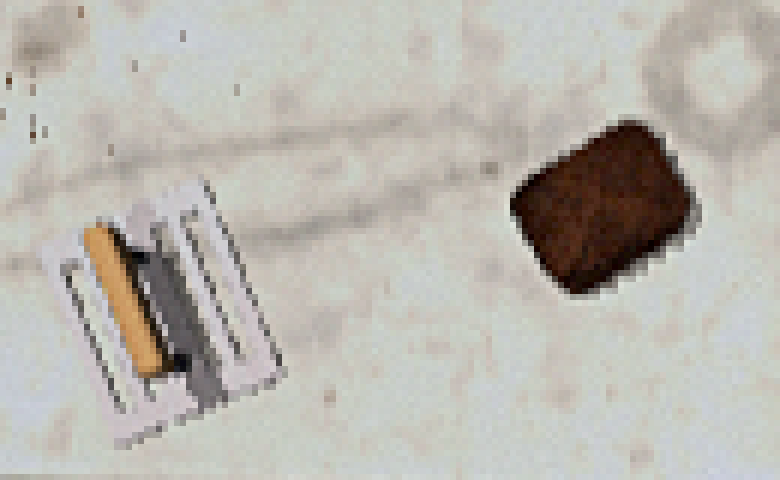

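View pics/b.png

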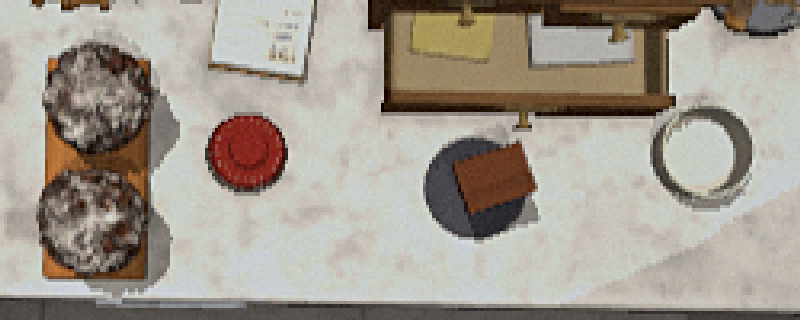

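View pics/c.png

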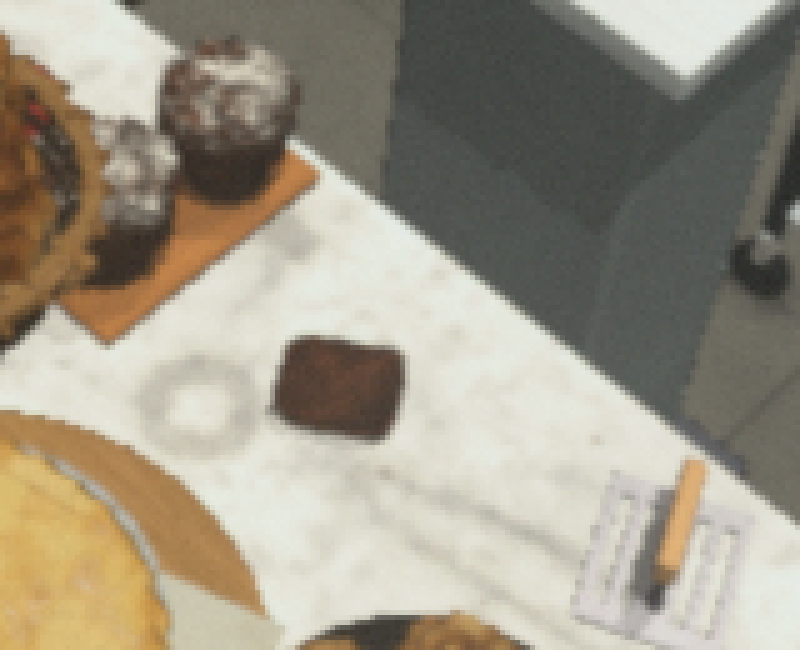

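View pics/d.png

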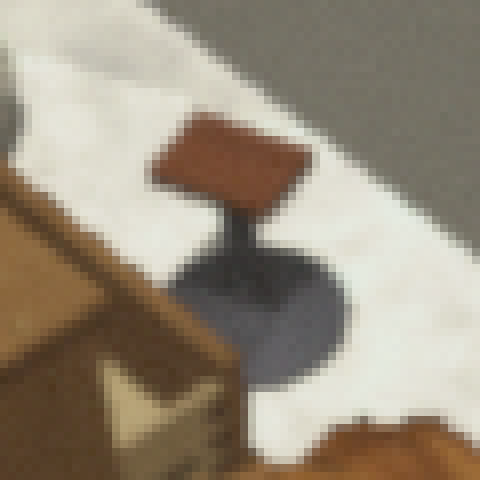

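```bash
cat >> h.py <<'E'
from scipy.optimize import minimize
def boxpts(x,y,z0,z1,yaw,a,b): return np.vstack([rect(x,y,z0,yaw,a,b),rect(x,y,z1,yaw,a,b)])
def hullmask(n,P,win,S=4,i=0):
    u0,v0,w,h=win; p=(proj(n,P,i)-[u0,v0]+.5)*S
    hull=cv2.convexHull(p.astype(np.float32)); m=np.zeros((h*S,w*S),np.uint8)
    cv2.fillConvexPoly(m,np.round(hull*16).astype(np.int32),1,shift=4)
    return cv2.resize(m.astype(np.float32),(w,h),interpolation=cv2.INTER_AREA)
def fit(x0,dims,z,masks,i=0):
    def cost(p):
        return sum(np.abs(hullmask(n,boxpts(p[0],p[1],z[0],z[1],p[2],*dims),win,i=i)-m).sum() for n,win,m in masks)
    best=None
    for d in (0,.1,-.1):
        r=minimize(cost,np.array(x0)+[0,0,d],method="Nelder-Mead",options=dict(initial_simplex=np.array(x0)+[0,0,d]+np.array([[0,0,0],[.01,0,0],[0,.01,0],[0,0,.2]])))
        if best is None or r.fun<best.fun: best=r
    return best.x,best.fun
def seg(n,win,f,i=0):
    u0,v0,w,h=win; im=load(n,i)[0][v0:v0+h,u0:u0+w].astype(int); m=f(im).astype(np.uint8)
    nl,l,st,_=cv2.connectedComponentsWithStats(m); k=1+np.argmax(st[1:,4]); return (l==k).astype(np.float32)
E
python3 - <<'E'
from h import *
for n,p,z in [("top",(230,223),.036),("top",(412,237),.1),("top",(158,241),0),("side",(368,307),.036),("top",(289,249),.109),("top",(290,210),.109),("top",(479,228),.048),("top",(424,217),.05),("side",(431,342),0)]: print(n,p,z,ray(n,*p,z).round(3))
br=lambda im:(im[...,0]<110)&(im[...,0]>=im[...,2]+8)&(im.sum(2)<230)
wt=(205,200,50,45); ws=(345,288,45,38)
mt=seg("top",wt,br); ms=seg("side",ws,br); print(mt.sum(),ms.sum())
c=ray("top",230,223,.036)
for z in(.036,):
  for k in(((("top",wt,mt),("side",ws,ms))),(("top",wt,mt),),(("side",ws,ms),)):
    x,f=fit([c[0],c[1],-.5],(.059,.076),(0,z),k); print("brownie",x.round(4),np.degrees(x[2]),f)
    X=x if len(k)==2 else X
rd=lambda im:(im[...,0]>im[...,2]+35)&(im[...,0]<190)
wt2=(395,218,40,35); ws2=(252,188,34,24)
mt2=seg("top",wt2,rd); ms2=seg("side",ws2,rd); print(mt2.sum(),ms2.sum())
c=ray("top",414,236,.1)
for k in((("top",wt2,mt2),("side",ws2,ms2)),(("top",wt2,mt2),),(("side",ws2,ms2),)):
    x,f=fit([c[0],c[1],.9],(.044,.060),(.09,.1),k); print("riser",x.round(4),np.degrees(x[2]),f)
    if len(k)==2: Y=x
P=lambda n,x,d,z:[proj(n,rect(x[0],x[1],zz,x[2],*d)) for zz in z]
crop("top",130,190,130,80,6,"pics/a1.png",marks=P("top",X,(.059,.076),(0,.036)))
crop("top",380,200,100,80,8,"pics/b1.png",marks=P("top",Y,(.044,.06),(.09,.1)))
crop("side",240,180,60,60,8,"pics/d1.png",marks=P("side",Y,(.044,.06),(.09,.1)))
crop("side",340,280,60,50,8,"pics/c1.png",marks=P("side",X,(.059,.076),(0,.036)))
E
python3 - <<'E'
import cv2,numpy as np
a=[cv2.resize(cv2.imread(f"pics/{k}1.png"),(400,300)) for k in "abcd"]
cv2.imwrite("pics/m1.png",np.vstack([np.hstack(a[:2]),np.hstack(a[2:])]))
E
```

```text
top (230, 223) 0.036 [0.513 0.17  0.036]
top (412, 237) 0.1 [ 0.477 -0.32   0.1  ]
top (158, 241) 0 [0.462 0.377 0.   ]
side (368, 307) 0.036 [0.523 0.185 0.036]
top (289, 249) 0.109 [0.439 0.003 0.109]
top (290, 210) 0.109 [0.542 0.002 0.109]
top (479, 228) 0.048 [ 0.511 -0.513  0.048]
top (424, 217) 0.05 [ 0.538 -0.362  0.05 ]
side (431, 342) 0 [0.46  0.377 0.   ]
546.0 356.0
brownie [0.5117 0.1729 0.6671] 38.221391375230745 361.375
brownie [0.5114 0.1729 0.6357] 36.42342001680447 115.0625
brownie [ 0.4999  0.1687 -1.1509] -65.9422423197935 254.3125
369.0 151.0
riser [ 0.4835 -0.3268  0.3448] 19.756068818331457 86.875
riser [ 0.4834 -0.3262  0.355 ] 20.337409182221613 34.6875
riser [ 0.4815 -0.3307  0.2939] 16.837133595893384 50.625
```

View pics/m1.png

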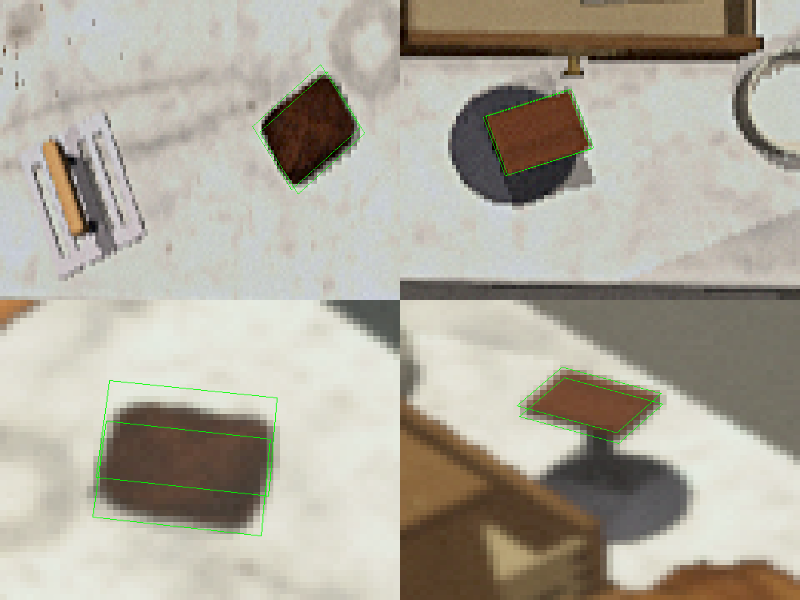

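```bash
cat >> h.py <<'E'
def rbox(x,y,z0,z1,yaw,a,b,r):
    # rounded box: spheres-ish at 8 corners
    t=np.linspace(0,2*np.pi,24,endpoint=False); pts=[]
    c,s=np.cos(yaw),np.sin(yaw)
    for sx in(1,-1):
        for sy in(1,-1):
            for rr,z in((r,(z0+z1)/2+((z1-z0)/2-r)),(r,(z0+z1)/2-((z1-z0)/2-r)),(.7*r,z1-.3*r),(.7*r,z0+.3*r),(0,z1),(0,z0)):
                X=sx*(a/2-r)+rr*np.cos(t); Y=sy*(b/2-r)+rr*np.sin(t)
                pts.append(np.c_[x+c*X-s*Y,y+s*X+c*Y,np.full(24,z)])
    return np.vstack(pts)
E
python3 - <<'E'
from h import *
f=lambda im:im.sum(2)<300
wt=(205,200,50,45); ws=(345,288,45,38)
mt=seg("top",wt,f); ms=seg("side",ws,f); print(mt.sum(),ms.sum())
p=np.argwhere(mt)[:,::-1].astype(np.float32)+wt[:2]; print(cv2.minAreaRect(p))
M={"top":(wt,mt),"side":(ws,ms)}
def mk(p,sa=1): return rbox(p[0],p[1],0,.036,p[2],.059,.076,np.clip(p[3],.003,.017))
for keys in(("top",),("side",),("top","side")):
  best=None
  for y0 in(.45,.6,.75):
    cost=lambda p:sum(np.abs(hullmask(n,mk(p),M[n][0])-M[n][1]).sum() for n in keys)
    x0=np.array([.512,.173,y0,.01])
    r=minimize(cost,x0,method="Nelder-Mead",options=dict(initial_simplex=x0+np.array([[0]*4,[.01,0,0,0],[0,.01,0,0],[0,0,.2,0],[0,0,0,.005]])))
    if best is None or r.fun<best.fun:best=r
  print(keys,best.x.round(4),np.degrees(best.x[2]),best.fun)
for n,w,m in(("top",wt,mt),("side",ws,ms)):
  im=load(n)[0][w[1]:w[1]+w[3],w[0]:w[0]+w[2],::-1].copy(); h=hullmask(n,mk(best.x),w)
  a=cv2.resize(im,(400,300),interpolation=0); b=cv2.resize(h,(400,300),interpolation=0)
  cs,_=cv2.findContours((b>.5).astype(np.uint8),0,1); cv2.drawContours(a,cs,-1,(0,255,0),1)
  cs,_=cv2.findContours((cv2.resize(m,(400,300),interpolation=0)>.5).astype(np.uint8),0,1); cv2.drawContours(a,cs,-1,(255,0,0),1)
  cv2.imwrite(f"pics/f_{n}.png",a)
cv2.imwrite("pics/f.png",np.hstack([cv2.imread("pics/f_top.png"),cv2.imread("pics/f_side.png")]))
# stencil corners from crop a (px*6)
for q in((44,250),(206,180),(286,376),(122,448)): print(ray("top",130+q[0]/6-.5,190+q[1]/6-.5,.004).round(4))
for q in((615,470),(752,516),(720,655),(575,615)): print("s",ray("side",300+q[0]/5-.5,230+q[1]/5-.5,.004).round(4))
# bar top ends
for q in((95,225),(155,375)): print("bar",ray("top",130+q[0]/6-.5,190+q[1]/6-.5,.063).round(4))
E
```

```text
571.0 407.0Traceback (most recent call last):
  File "<stdin>", line 5, in <module>
cv2.error: OpenCV(4.12.0) /io/opencv/modules/imgproc/src/convhull.cpp:143: error: (-215:Assertion failed) total >= 0 && (depth == CV_32F || depth == CV_32S) in function 'convexHull'
```

```bash
cat > fb.py <<'E'
from h import *
f=lambda im:im.sum(2)<300
wt=(205,200,50,45); ws=(345,288,45,38)
mt=seg("top",wt,f); ms=seg("side",ws,f); print(mt.sum(),ms.sum())
p=(np.argwhere(mt)[:,::-1]+np.array(wt[:2])).astype(np.float32); print(cv2.minAreaRect(p))
M={"top":(wt,mt),"side":(ws,ms)}
def mk(p,sa=1): return rbox(p[0],p[1],0,.036,p[2],.059,.076,np.clip(p[3],.003,.017))
for keys in(("top",),("side",),("top","side")):
  best=None
  for y0 in(.45,.6,.75):
    cost=lambda p:sum(np.abs(hullmask(n,mk(p),M[n][0])-M[n][1]).sum() for n in keys)
    x0=np.array([.512,.173,y0,.01])
    r=minimize(cost,x0,method="Nelder-Mead",options=dict(initial_simplex=x0+np.array([[0]*4,[.01,0,0,0],[0,.01,0,0],[0,0,.2,0],[0,0,0,.005]])))
    if best is None or r.fun<best.fun:best=r
  print(keys,best.x.round(4),np.degrees(best.x[2]),best.fun)
for n,w,m in(("top",wt,mt),("side",ws,ms)):
  im=load(n)[0][w[1]:w[1]+w[3],w[0]:w[0]+w[2],::-1].copy(); h=hullmask(n,mk(best.x),w)
  a=cv2.resize(im,(400,300),interpolation=0); b=cv2.resize(h,(400,300),interpolation=0)
  cs,_=cv2.findContours((b>.5).astype(np.uint8),0,1); cv2.drawContours(a,cs,-1,(0,255,0),1)
  cs,_=cv2.findContours((cv2.resize(m,(400,300),interpolation=0)>.5).astype(np.uint8),0,1); cv2.drawContours(a,cs,-1,(255,0,0),1)
  cv2.imwrite(f"pics/f_{n}.png",a)
cv2.imwrite("pics/f.png",np.hstack([cv2.imread("pics/f_top.png"),cv2.imread("pics/f_side.png")]))
for q in((44,250),(206,180),(286,376),(122,448)): print(ray("top",130+q[0]/6-.5,190+q[1]/6-.5,.004).round(4))
for q in((615,470),(752,516),(720,655),(575,615)): print("s",ray("side",300+q[0]/5-.5,230+q[1]/5-.5,.004).round(4))
for q in((95,225),(155,375)): print("bar",ray("top",130+q[0]/6-.5,190+q[1]/6-.5,.063).round(4))
E
python3 fb.py
```

```text
571.0 407.0
((230.55880737304688, 224.2646942138672), (22.29481315612793, 28.125764846801758), 59.03623962402344)
('top',) [0.5124 0.173  0.5994 0.0148] 34.341005947847755 28.6875
('side',) [0.5143 0.176  0.5982 0.0194] 34.27389651621454 37.6875
('top', 'side') [0.5131 0.1736 0.5777 0.0186] 33.098732800320974 83.0
[0.4886 0.4366 0.004 ]
[0.5231 0.3622 0.004 ]
[0.4316 0.3207 0.004 ]
[0.3965 0.3957 0.004 ]
s [0.4315 0.3223 0.004 ]
s [0.3983 0.3967 0.004 ]
s [0.4836 0.4377 0.004 ]
s [0.5229 0.3665 0.004 ]
bar [0.4944 0.3949 0.063 ]
bar [0.4271 0.3648 0.063 ]
```

View pics/f.png

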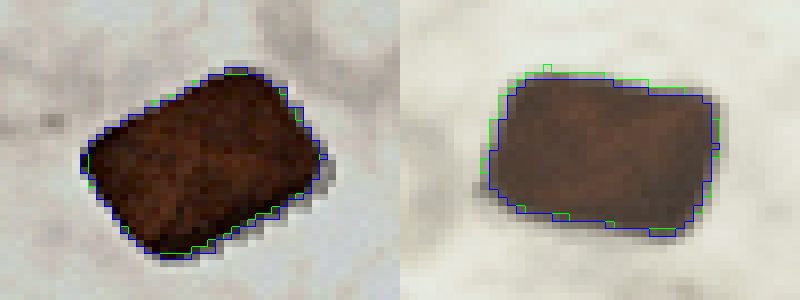

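```bash
cat >> h.py <<'E'
from scipy.spatial.transform import Rotation as Ro
def Rdown(yawdeg):
    a=np.radians(yawdeg); z=np.array([np.cos(a),np.sin(a),0]); x=np.array([0,0,-1.]); return Ro.from_matrix(np.c_[x,np.cross(z,x),z])
def cur():
    from cell import telemetry
    o=telemetry.get_obs(); R=Ro.from_euler("xyz",o["tool_rot"],degrees=True); return o,o["tool_pos"],R
def plan(wps):
    o,p,R=cur(); z=R.as_matrix()[:,2]; print("t",o["time_s"],"pos",p.round(4),"jaw",np.degrees(np.arctan2(z[1],z[0])).round(2),"x",R.as_matrix()[:,0].round(3),"w",o["grip_width"].round(4),"F",o["force"].round(2),"q",o["qpos"].round(1))
    for w in wps:
        d=R.inv().apply(np.array(w[:3])-p); rv=(R.inv()*Rdown(w[3])).as_rotvec()
        print(w,"off",d.round(4).tolist(),"ang",rv.round(3).tolist())
def tri(a,b,i=0):
    A=[];B=[]
    for n,(u,v) in(("top",a),("side",b)):
        _,K,T=load(n,i); d=T[:3,:3]@((np.linalg.inv(K)@[u,v,1.])*[1,-1,-1]); d/=np.linalg.norm(d); Q=np.eye(3)-np.outer(d,d); A.append(Q);B.append(Q@T[:3,3])
    return np.linalg.solve(sum(A),sum(B))
E
python3 - <<'E'
from h import *
plan([(.48,.05,.3,0)])
crop("side",130,160,180,150,4.4,"pics/e.png"); crop("top",360,80,140,140,4.2,"pics/e2.png")
E
```

```text
Traceback (most recent call last):
  File "h.py", line 57, in plan
    o,p,R=cur(); z=R.as_matrix()[:,2]; print("t",o["time_s"],"pos",p.round(4),"jaw",np.degrees(np.arctan2(z[1],z[0])).round(2),"x",R.as_matrix()[:,0].round(3),"w",o["grip_width"].round(4),"F",o["force"].round(2),"q",o["qpos"].round(1))
                                                                                                                                                                   ^^^^^^^^^^^^^^^^^^^^^
AttributeError: 'float' object has no attribute 'round'
```

```bash
sed -i 's/o\["grip_width"\].round(4)/round(o["grip_width"],4)/' h.py
python3 - <<'E'
from h import *
plan([(.48,.05,.3,0)])
crop("side",130,160,180,150,4.4,"pics/e.png"); crop("top",360,80,140,140,4.2,"pics/e2.png")
E
```

```text
t 0.1 pos [ 0.2671 -0.5921  0.2296] jaw -65.71 x [-0.001  0.002 -1.   ] w 0.0869 F [ 0.73  0.45 -1.29] q [66.5 18.4 -4.  83.2  1.3 78.5 -3.3]
(0.48, 0.05, 0.3, 0) off [-0.0696, 0.4582, -0.4978] ang [-1.147, -0.002, -0.001]
```

```bash
sleep 1
```

```text
(no output)
```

View pics/e.png

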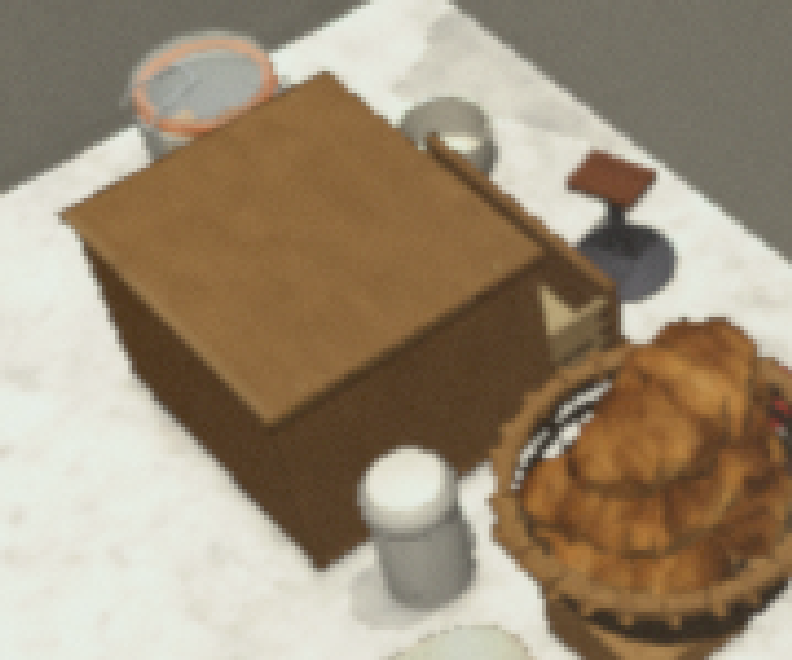

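View pics/e2.png

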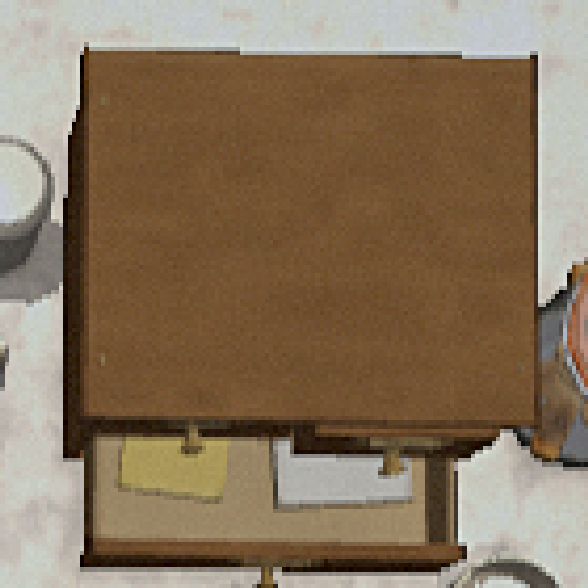

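Run:
```python
from h import *
print(tri((379.8,211.4),(269.8,225.9)).round(3),tri((470.7,210.2),(227.7,190.7)).round(3),tri((379.8,179.5),(253.9,216.8)).round(3))
# basket: top of croissants approx
print("basket near rim px top (285,180) z.1:",ray("top",285,180,.1).round(3), tri((285,110),(289,237)).round(3))
for c in (Rdown(20),): 
  for sg in(1,-1): print(np.array([.4835,-.3265])+sg*.095*np.array([.94,.342]))
```

```text
[ 0.547 -0.238  0.081] [ 0.551 -0.478  0.085] [ 0.613 -0.225  0.179]
basket near rim px top (285,180) z.1: [0.623 0.018 0.1  ] [0.706 0.027 0.365]
[ 0.5728  -0.29401]
[ 0.3942  -0.35899]
```

Run:
```python
from h import *
plan([(.40,-.25,.28,-20)])
```

```text
t 0.1 pos [ 0.2671 -0.5921  0.2296] jaw -65.71 x [-0.001  0.002 -1.   ] w 0.0869 F [ 0.73  0.45 -1.29] q [66.5 18.4 -4.  83.2  1.3 78.5 -3.3]
(0.4, -0.25, 0.28, -20) off [-0.05, 0.2619, -0.2572] ang [-0.798, -0.002, -0.001]
```

>>> drive_tool(offset=[[-0.005,0.03,-0.03],[-0.012,0.065,-0.064],[-0.019,0.098,-0.096],[-0.025,0.131,-0.129],[-0.031,0.164,-0.161],[-0.037,0.197,-0.193],[-0.043,0.23,-0.225],[-0.05,0.262,-0.257],[-0.05,0.262,-0.257]], angular=[[-0.1,0,0],[-0.2,0,0],[-0.3,0,0],[-0.4,0,0],[-0.5,0,0],[-0.6,0,0],[-0.7,0,0],[-0.8,0,0],[-0.8,0,0]], fingers=-1)

```text
time_s: 1.23
tool_pos: [0.402, -0.2464, 0.2806]
tool_rot: [97.0, 89.9, 77.6]
force: [-1.1, -0.5, -0.2]
grip_width: 0.0873
```

Run:
```python
from h import *
plan([(.513,.174,.20,33.5)])
```

```text
t 1.225 pos [ 0.402  -0.2464  0.2806] jaw -19.45 x [ 0.     0.001 -1.   ] w 0.0873 F [-1.11 -0.49 -0.17] q [ 51.3  -4.  -21.6 102.1  -1.6  81.6  10.5]
(0.513, 0.174, 0.2, 33.5) off [0.0812, 0.4332, -0.0353] ang [-0.924, 0.0, -0.001]
```

>>> drive_tool(offset=[[0.003,0.04,-0.003],[0.008,0.085,-0.007],[0.013,0.13,-0.01],[0.018,0.175,-0.014],[0.025,0.22,-0.018],[0.035,0.265,-0.022],[0.045,0.31,-0.025],[0.056,0.355,-0.029],[0.068,0.4,-0.033],[0.081,0.433,-0.035]], angular=[[-0.09,0,0],[-0.18,0,0],[-0.27,0,0],[-0.36,0,0],[-0.45,0,0],[-0.54,0,0],[-0.64,0,0],[-0.73,0,0],[-0.83,0,0],[-0.924,0,0]])

```text
time_s: 2.48
tool_pos: [0.5137, 0.1746, 0.1995]
tool_rot: [50.2, 89.9, 83.8]
force: [-0.1, 0.2, 0.2]
grip_width: 0.0871
```

Run:
```python
from h import *
plan([(.513,.174,.06,33.5),(.513,.174,.014,33.5)])
```

```text
t 2.475 pos [0.5137 0.1746 0.1995] jaw 33.64 x [ 0.     0.001 -1.   ] w 0.0871 F [-0.11  0.18  0.24] q [ 22.9  11.  -49.2  99.6   8.6  73.3   5.4]
(0.513, 0.174, 0.06, 33.5) off [0.1395, -0.0002, -0.001] ang [0.002, 0.001, -0.001]
(0.513, 0.174, 0.014, 33.5) off [0.1855, -0.0003, -0.0011] ang [0.002, 0.001, -0.001]
```

>>> drive_tool(offset=[[0.035,0,-0.001],[0.075,0,-0.001],[0.11,0,-0.001],[0.14,0,-0.001],[0.16,0,-0.001],[0.175,0,-0.001],[0.1855,0,-0.001],[0.1855,0,-0.001]], angular=[[0,0,0],[0,0,0],[0,0,0],[0,0,0],[0,0,0],[0,0,0],[0,0,0],[0,0,0]])

```text
time_s: 3.48
tool_pos: [0.5128, 0.1743, 0.0137]
tool_rot: [71.4, 89.9, 105.1]
force: [-0.7, -0.5, 1.0]
grip_width: 0.0868
```

Run:
```python
from h import *
snap(1); plan([(.513,.174,.014,33.5)])
crop("top",180,180,100,80,4,"pics/g1.png",1);crop("side",310,250,100,80,4,"pics/g2.png",1)
cv2.imwrite("pics/g.png",np.hstack([cv2.imread("pics/g1.png"),cv2.imread("pics/g2.png")]))
```

```text
t 3.575 pos [0.5135 0.1746 0.0146] jaw 33.64 x [ 0.001  0.002 -1.   ] w 0.087 F [0.41 0.15 0.47] q [ 16.8  23.9 -44.5 109.9  20.4  54.3  -3.7]
(0.513, 0.174, 0.014, 33.5) off [0.0006, -0.0003, -0.0007] ang [0.003, 0.002, -0.001]
```

View pics/g.png

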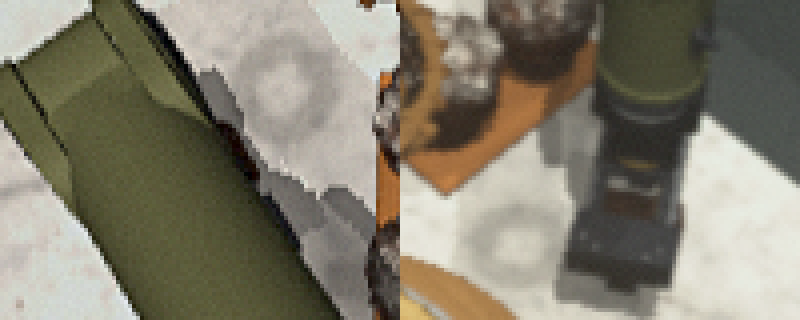

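Gripper straddles the brownie (dark block seen between the fingers, around px (634,200) of the mosaic). Closing.

>>> drive_tool(offset=[[0,0,0],[0,0,0],[0,0,0],[0,0,0],[0,0,0],[0,0,0]], angular=[[0,0,0],[0,0,0],[0,0,0],[0,0,0],[0,0,0],[0,0,0]], fingers=1, squeeze=15)

```text
time_s: 4.32
tool_pos: [0.5136, 0.1746, 0.0147]
tool_rot: [14.7, 89.9, 48.4]
force: [0.2, -0.7, 2.3]
grip_width: 0.0576
```

Run:
```python
from h import *
plan([(.50,.16,.22,33.5)])
```

```text
t 4.325 pos [0.5136 0.1746 0.0147] jaw 33.64 x [ 0.001  0.002 -1.   ] w 0.0576 F [ 0.15 -0.71  2.33] q [ 16.8  23.9 -44.5 109.8  20.4  54.3  -3.7]
(0.5, 0.16, 0.22, 33.5) off [-0.2053, -0.0045, -0.0189] ang [0.002, 0.002, -0.001]
```

Width 57.6 mm: gripped. Lift straight up.

>>> drive_tool(offset=[[-0.01,0,0],[-0.03,0,0],[-0.06,0,0],[-0.095,0,0],[-0.13,0,0],[-0.165,0,0],[-0.19,0,0],[-0.205,0,0]], angular=[[0,0,0],[0,0,0],[0,0,0],[0,0,0],[0,0,0],[0,0,0],[0,0,0],[0,0,0]])

```text
time_s: 5.32
tool_pos: [0.5137, 0.1748, 0.2223]
tool_rot: [-12.5, 89.7, 21.2]
force: [0.2, 0.1, -0.6]
grip_width: 0.057
```

Run:
```python
from h import *
plan([(.46,-.06,.23,26),(.4835,-.3265,.22,20)])
```

```text
t 5.325 pos [0.5137 0.1748 0.2223] jaw 33.67 x [ 0.005  0.002 -1.   ] w 0.057 F [ 0.18  0.14 -0.63] q [ 23.8   9.8 -49.9  98.    7.8  75.5   6.1]
(0.46, -0.06, 0.23, 26) off [-0.0083, -0.1656, -0.1748] ang [0.134, 0.005, 0.001]
(0.4835, -0.3265, 0.22, 20) off [0.0013, -0.4004, -0.303] ang [0.239, 0.005, 0.0]
```

>>> drive_tool(offset=[[-0.001,-0.012,-0.013],[-0.002,-0.032,-0.034],[-0.003,-0.056,-0.06],[-0.004,-0.083,-0.088],[-0.005,-0.11,-0.116],[-0.006,-0.135,-0.142],[-0.008,-0.154,-0.162],[-0.008,-0.166,-0.175]], angular=[[0.01,0,0],[0.03,0,0],[0.05,0,0],[0.07,0,0],[0.09,0,0],[0.11,0,0],[0.125,0.003,0],[0.134,0.005,0]])

```text
time_s: 6.32
tool_pos: [0.4586, -0.0627, 0.2289]
tool_rot: [-173.9, 89.9, -148.1]
force: [0.4, -0.5, -0.5]
grip_width: 0.0569
```

Run:
```python
from h import *
plan([(.4835,-.3265,.20,20)])
```

```text
t 6.325 pos [ 0.4586 -0.0627  0.2289] jaw 25.8 x [-0.001 -0.001 -1.   ] w 0.0569 F [ 0.37 -0.54 -0.53] q [ 42.8  -3.8 -36.3 107.4  -2.2  75.7  32.8]
(0.4835, -0.3265, 0.2, 20) off [0.0291, -0.2483, -0.0924] ang [0.101, -0.001, 0.0]
```

>>> drive_tool(offset=[[0.001,-0.012,-0.004],[0.002,-0.035,-0.013],[0.004,-0.065,-0.024],[0.008,-0.1,-0.037],[0.013,-0.137,-0.051],[0.018,-0.173,-0.064],[0.022,-0.205,-0.076],[0.026,-0.23,-0.086],[0.029,-0.248,-0.092],[0.029,-0.248,-0.092]], angular=[[0.01,0,0],[0.02,0,0],[0.03,0,0],[0.045,0,0],[0.06,0,0],[0.07,0,0],[0.08,0,0],[0.09,0,0],[0.1,0,0],[0.1,0,0]])

```text
time_s: 7.58
tool_pos: [0.4833, -0.3272, 0.1993]
tool_rot: [154.8, 89.9, 174.8]
force: [-0.1, 1.0, -1.1]
grip_width: 0.0569
```

Run:
```python
from h import *
snap(2); plan([(.4835,-.3265,.116,20)])
crop("top",360,190,100,80,4,"pics/h1.png",2);crop("side",220,150,100,80,4,"pics/h2.png",2)
cv2.imwrite("pics/h.png",np.hstack([cv2.imread("pics/h1.png"),cv2.imread("pics/h2.png")]))
```

```text
t 7.675 pos [ 0.4841 -0.3248  0.2001] jaw 20.15 x [-0.001  0.    -1.   ] w 0.0569 F [-0.23  0.44 -0.64] q [ 52.9  12.9 -24.9  94.6   5.6  73.8  47. ]
(0.4835, -0.3265, 0.116, 20) off [0.0841, -0.0015, -0.0011] ang [0.003, -0.001, -0.001]
```

View pics/h.png

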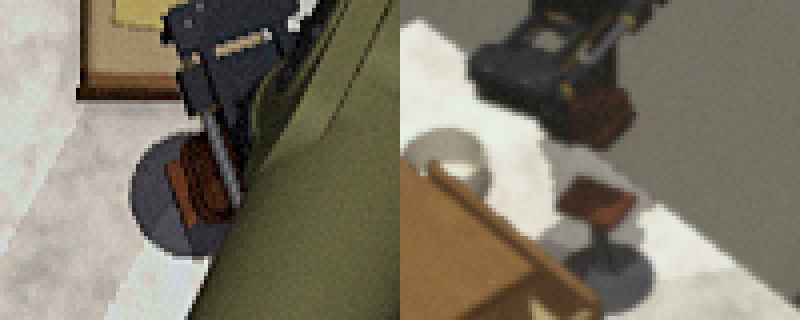

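>>> drive_tool(offset=[[0.015,-0.001,-0.001],[0.035,-0.001,-0.001],[0.055,-0.001,-0.001],[0.068,-0.001,-0.001],[0.076,-0.001,-0.001],[0.08,-0.001,-0.001],[0.08,-0.001,-0.001]], angular=[[0,0,0],[0,0,0],[0,0,0],[0,0,0],[0,0,0],[0,0,0],[0,0,0]])

```text
time_s: 8.55
tool_pos: [0.4836, -0.3261, 0.1202]
tool_rot: [150.2, 89.9, 170.3]
force: [-0.1, 0.6, -1.6]
grip_width: 0.0571
```

Run:
```python
from h import *
snap(3); plan([(.4835,-.3265,.115,20)])
crop("top",360,190,100,80,4,"pics/i1.png",3);crop("side",240,170,60,48,6.67,"pics/i2.png",3)
a=cv2.imread("pics/i1.png");b=cv2.imread("pics/i2.png");b=cv2.resize(b,(400,320))
cv2.imwrite("pics/i.png",np.hstack([a,b]))
```

```text
t 8.65 pos [ 0.4838 -0.3263  0.1207] jaw 20.15 x [-0. -0. -1.] w 0.0572 F [ 0.39  0.32 -0.4 ] q [ 52.4  16.6 -24.5  99.8   7.5  65.2  45.8]
(0.4835, -0.3265, 0.115, 20) off [0.0057, -0.0001, -0.0004] ang [0.003, -0.0, 0.0]
```

View pics/i.png

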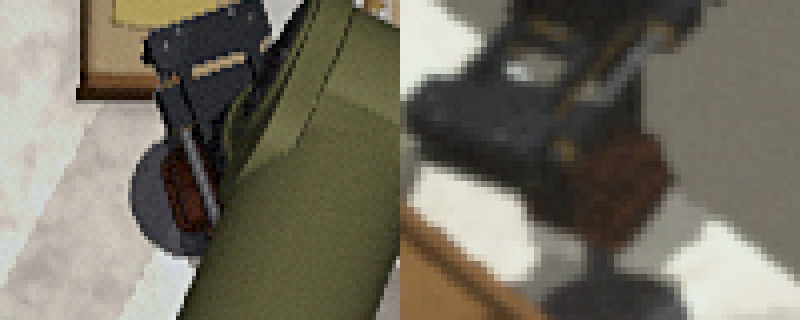

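Run:
```python
from h import *
z0=.1065
for n,w in(("side",(240,170,60,48)),("top",(370,200,60,48))):
  P=rect(.4837,-.3264,z0,np.radians(20.1),.059,.076);Q=rect(.4837,-.3264,z0+.036,np.radians(20.1),.059,.076)
  crop(n,*w,6.67,f"pics/j{n}.png",3,marks=[proj(n,P),proj(n,Q)])
cv2.imwrite("pics/j.png",np.hstack([cv2.resize(cv2.imread(f"pics/j{n}.png"),(400,320)) for n in("side","top")]))
```

```text
(no output)
```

View pics/j.png

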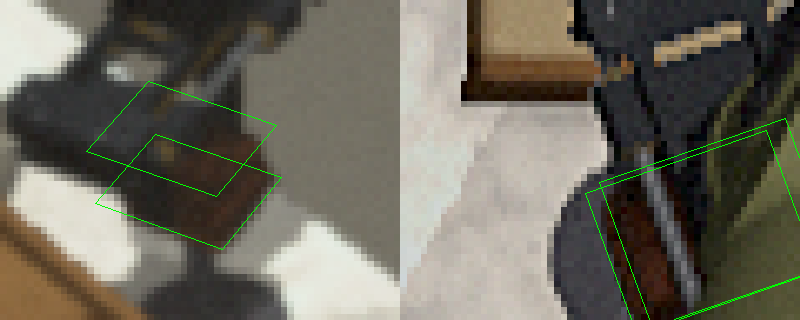

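>>> drive_tool(offset=[[0.002,0,0],[0.004,0,0],[0.005,0,0],[0.006,0,0],[0.006,0,0]], angular=[[0,0,0],[0,0,0],[0,0,0],[0,0,0],[0,0,0]])

```text
time_s: 9.28
tool_pos: [0.4838, -0.3263, 0.1148]
tool_rot: [-143.8, 90.0, -123.7]
force: [-1.1, 0.3, -0.5]
grip_width: 0.0568
```

>>> drive_tool(offset=[[0.0005,0,0],[0.001,0,0],[0.0015,0,0],[0.0015,0,0]], angular=[[0,0,0],[0,0,0],[0,0,0],[0,0,0]])

```text
time_s: 9.78
tool_pos: [0.4839, -0.3263, 0.1147]
tool_rot: [-129.9, 89.9, -109.7]
force: [-3.6, 1.7, 8.4]
grip_width: 0.0568
```

>>> drive_tool(offset=[[0,0,0],[0,0,0],[0,0,0],[0,0,0],[0,0,0]], angular=[[0,0,0],[0,0,0],[0,0,0],[0,0,0],[0,0,0]], fingers=-1)

```text
time_s: 10.4
tool_pos: [0.4838, -0.3263, 0.1145]
tool_rot: [-145.8, 90.0, -125.6]
force: [-0.3, -0.3, -0.1]
grip_width: 0.086
```

>>> drive_tool(offset=[[-0.01,0,0],[-0.025,0,0],[-0.045,0,0],[-0.07,0,0],[-0.1,0,0],[-0.125,0,0],[-0.14,0,0]], angular=[[0,0,0],[0,0,0],[0,0,0],[0,0,0],[0,0,0],[0,0,0],[0,0,0]])

```text
time_s: 11.28
tool_pos: [0.4846, -0.3265, 0.2574]
tool_rot: [-72.2, 89.8, -52.0]
force: [0.2, -0.7, -0.3]
grip_width: 0.0872
```

Run:
```python
from h import *
plan([(.43,-.06,.26,60),(.459,.379,.2,114)])
```

```text
t 11.275 pos [ 0.4846 -0.3265  0.2574] jaw 20.15 x [ 0.002 -0.003 -1.   ] w 0.0872 F [ 0.22 -0.72 -0.34] q [ 53.1  11.1 -25.   90.    4.8  79.8  47.8]
(0.43, -0.06, 0.26, 60) off [-0.0034, 0.269, 0.0406] ang [-0.696, -0.0, 0.004]
(0.459, 0.379, 0.2, 114) off [0.0554, 0.6713, 0.2189] ang [-1.638, -0.002, 0.004]
```

>>> drive_tool(offset=[[-0.001,0.02,0.001],[-0.002,0.055,0.003],[-0.003,0.095,0.006],[-0.003,0.135,0.01],[-0.003,0.175,0.014],[-0.003,0.215,0.018],[-0.003,0.255,0.022],[-0.003,0.265,0.025]], angular=[[-0.06,0,0],[-0.15,0,0],[-0.24,0,0],[-0.33,0,0],[-0.42,0,0],[-0.51,0,0],[-0.6,0,0],[-0.69,0,0]])

```text
time_s: 12.28
tool_pos: [0.4163, -0.0664, 0.2602]
tool_rot: [-117.3, 89.7, -57.2]
force: [0.1, -0.8, -0.0]
grip_width: 0.0871
```

Run:
```python
from h import *
plan([(.459,.379,.22,114)])
```

```text
t 12.275 pos [ 0.4163 -0.0664  0.2602] jaw 60.06 x [ 0.003 -0.004 -1.   ] w 0.0871 F [ 0.12 -0.76 -0.02] q [ 45.4 -11.4 -34.6 109.4  -6.3  79.9  72.5]
(0.459, 0.379, 0.22, 114) off [0.0384, 0.1854, 0.4074] ang [-0.941, -0.004, 0.003]
```

>>> drive_tool(offset=[[0,0,0.029],[0,0.005,0.078],[0.003,0.017,0.129],[0.008,0.033,0.177],[0.014,0.054,0.223],[0.02,0.078,0.267],[0.026,0.105,0.309],[0.031,0.132,0.345],[0.036,0.162,0.38],[0.038,0.185,0.407]], angular=[[-0.09,0,0],[-0.18,0,0],[-0.28,0,0],[-0.37,0,0],[-0.47,0,0],[-0.56,0,0],[-0.66,0,0],[-0.75,0,0],[-0.85,-0.002,0.002],[-0.94,-0.004,0.003]])

```text
time_s: 13.52
tool_pos: [0.4583, 0.3802, 0.2204]
tool_rot: [67.8, 90.0, -178.1]
force: [0.2, -0.2, 1.0]
grip_width: 0.0869
```

Run:
```python
from h import *
snap(4)
f=lambda im:(im[...,0]>im[...,2]+3)&(im.sum(2)<330)
plan([(.4600,.3795,.10,114),(.4600,.3795,.04,114)])
X=(.4837,-.3264,np.radians(20.1))
for n,w in(("side",(235,165,60,48)),("top",(375,205,60,48))):
  crop(n,*w,6.67,f"pics/k{n}.png",4,marks=[proj(n,rect(*X[:2],z,X[2],.059,.076)) for z in(.1,.136)])
crop("top",120,190,90,72,4.445,"pics/k3.png",4)
crop("side",395,290,90,72,4.445,"pics/k4.png",4)
L=[cv2.resize(cv2.imread(f"pics/k{n}.png"),(375,300)) for n in("side","top","3","4")]
cv2.imwrite("pics/k.png",np.vstack([np.hstack(L[:2]),np.hstack(L[2:])]))
```

```text
t 13.625 pos [0.4562 0.3828 0.2205] jaw 114.38 x [-0.002  0.003 -1.   ] w 0.087 F [-0.51  0.68 -0.92] q [  6.   22.2 -61.   90.5  19.4  78.9  57.5]
(0.46, 0.3795, 0.1, 114) off [0.1205, -0.0022, -0.005] ang [0.007, 0.003, -0.001]
(0.46, 0.3795, 0.04, 114) off [0.1805, -0.0023, -0.0052] ang [0.007, 0.003, -0.001]
```

View pics/k.png

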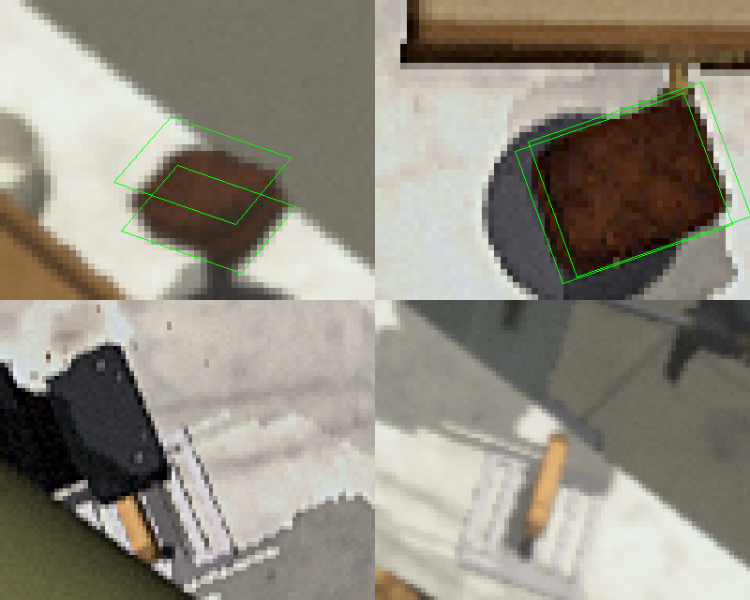

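Brownie sits on the board (top crop (630,185), overlay close). Fit its actual pose, then fetch the stencil.

```bash
cat > fb2.py <<'E'
from h import *
import sys
i=int(sys.argv[1])
wt=(385,212,50,38); ws=(252,180,40,30)
ft=lambda im:(im[...,0]>im[...,2]+6)&(im.sum(2)<240)
fs=lambda im:(im[...,0]>im[...,2]+8)&(im.sum(2)<300)
mt=seg("top",wt,ft,i); ms=seg("side",ws,fs,i); print(mt.sum(),ms.sum())
M={"top":(wt,mt),"side":(ws,ms)}
def mk(p): return rbox(p[0],p[1],.1,.136,p[2],.059,.076,np.clip(p[3],.003,.017))
for keys in(("top",),("side",),("top","side")):
  best=None
  for y0 in(.2,.35,.5):
    cost=lambda p:sum(np.abs(hullmask(n,mk(p),M[n][0],i=i)-M[n][1]).sum() for n in keys)
    x0=np.array([.484,-.326,y0,.015])
    r=minimize(cost,x0,method="Nelder-Mead",options=dict(initial_simplex=x0+np.array([[0]*4,[.01,0,0,0],[0,.01,0,0],[0,0,.2,0],[0,0,0,-.005]])))
    if best is None or r.fun<best.fun:best=r
  print(keys,best.x.round(4),np.degrees(best.x[2]),best.fun)
E
python3 fb2.py 4
```

```text
617.0 314.0
('top',) [ 0.4838 -0.3243  0.3779  0.0182] 21.651272788882714 50.75
('side',) [ 0.4859 -0.3196  0.3352  0.0183] 19.204933585070894 35.125
('top', 'side') [ 0.4837 -0.3233  0.3817  0.0179] 21.867142386190665 105.375
```

>>> drive_tool(offset=[[0.02,-0.001,-0.003],[0.05,-0.002,-0.005],[0.08,-0.002,-0.005],[0.11,-0.002,-0.005],[0.135,-0.002,-0.005],[0.155,-0.002,-0.005],[0.17,-0.002,-0.005],[0.1805,-0.002,-0.005],[0.1805,-0.002,-0.005]], angular=[[0.005,0,0],[0.007,0.003,0],[0.007,0.003,0],[0.007,0.003,0],[0.007,0.003,0],[0.007,0.003,0],[0.007,0.003,0],[0.007,0.003,0],[0.007,0.003,0]])

```text
time_s: 14.75
tool_pos: [0.4595, 0.3794, 0.0395]
tool_rot: [78.7, 89.9, -167.4]
force: [-0.7, 0.2, -0.1]
grip_width: 0.0872
```

Run:
```python
from h import *
snap(5)
plan([(.4600,.3795,.04,114)])
crop("top",120,190,90,72,4.445,"pics/k3.png",5)
crop("side",395,290,90,72,4.445,"pics/k4.png",5)
cv2.imwrite("pics/l.png",np.hstack([cv2.imread("pics/k3.png"),cv2.imread("pics/k4.png")]))
```

```text
t 14.85 pos [0.46   0.3801 0.0406] jaw 113.98 x [-0.     0.001 -1.   ] w 0.0874 F [ 0.63 -0.18  0.22] q [  0.8  32.2 -54.1 100.9  29.1  62.1  50.7]
(0.46, 0.3795, 0.04, 114) off [0.0006, 0.0002, -0.0006] ang [-0.0, 0.001, -0.0]
```

View pics/l.png

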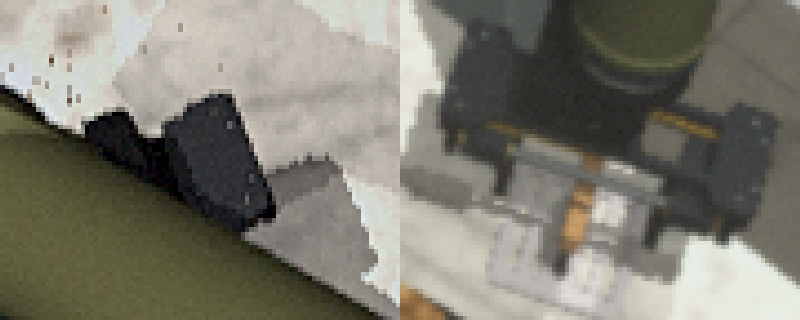

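>>> drive_tool(offset=[[0,0,0],[0,0,0],[0,0,0],[0,0,0],[0,0,0],[0,0,0],[0,0,0],[0,0,0]], angular=[[0,0,0],[0,0,0],[0,0,0],[0,0,0],[0,0,0],[0,0,0],[0,0,0],[0,0,0]], fingers=1, squeeze=30)

```text
time_s: 15.85
tool_pos: [0.4599, 0.3801, 0.0406]
tool_rot: [0.8, 89.9, 114.8]
force: [0.1, 0.8, -0.4]
grip_width: 0.0151
```

Run:
```python
from h import *
plan([(.4600,.3795,.24,114)])
```

```text
t 15.85 pos [0.4599 0.3801 0.0406] jaw 113.98 x [-0.     0.001 -1.   ] w 0.0151 F [ 0.1   0.82 -0.39] q [  0.8  32.2 -54.1 100.9  29.1  62.1  50.7]
(0.46, 0.3795, 0.24, 114) off [-0.1994, 0.0002, -0.0004] ang [-0.0, 0.001, -0.0]
```

Gripped at 15 mm. Lift smoothly.

>>> drive_tool(offset=[[-0.005,0,0],[-0.018,0,0],[-0.04,0,0],[-0.068,0,0],[-0.1,0,0],[-0.132,0,0],[-0.16,0,0],[-0.182,0,0],[-0.195,0,0],[-0.2,0,0]], angular=[[0,0,0],[0,0,0],[0,0,0],[0,0,0],[0,0,0],[0,0,0],[0,0,0],[0,0,0],[0,0,0],[0,0,0]])

```text
time_s: 17.1
tool_pos: [0.4601, 0.3802, 0.2419]
tool_rot: [-55.3, 89.9, 58.7]
force: [0.5, -0.2, -0.5]
grip_width: 0.0137
```

Run:
```python
from h import *
snap(6)
plan([(.49,.19,.25,85),(.465,0,.25,55),(.484,-.325,.25,20.7)])
crop("top",100,180,110,88,3.636,"pics/k3.png",6)
crop("side",385,260,110,88,3.636,"pics/k4.png",6)
cv2.imwrite("pics/m.png",np.hstack([cv2.imread("pics/k3.png"),cv2.imread("pics/k4.png")]))
```

```text
t 17.2 pos [0.46   0.38   0.2409] jaw 113.98 x [-0.     0.001 -1.   ] w 0.0137 F [-0.68 -0.01 -1.52] q [  6.4  21.5 -61.2  88.7  19.   81.   57.9]
(0.49, 0.19, 0.25, 85) off [-0.0093, 0.0498, -0.1858] ang [0.506, 0.001, -0.0]
(0.465, 0, 0.25, 55) off [-0.0095, 0.1499, -0.3492] ang [1.029, 0.001, -0.0]
(0.484, -0.325, 0.25, 20.7) off [-0.0098, 0.2646, -0.6539] ang [1.628, 0.001, -0.001]
```

View pics/m.png

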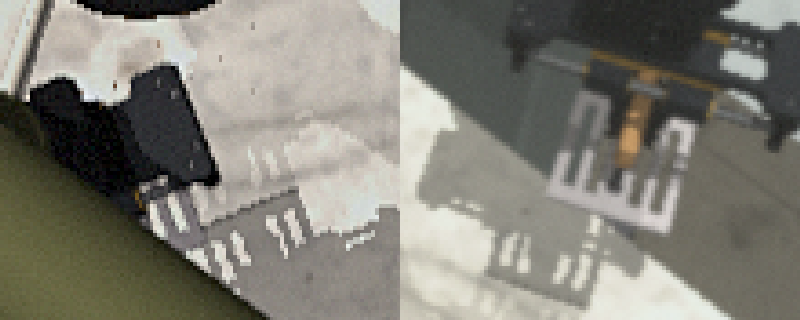

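>>> drive_tool(offset=[[-0.001,0.004,-0.015],[-0.003,0.012,-0.046],[-0.005,0.024,-0.09],[-0.007,0.037,-0.138],[-0.009,0.052,-0.186],[-0.009,0.073,-0.225],[-0.009,0.095,-0.262],[-0.009,0.117,-0.298],[-0.009,0.137,-0.328],[-0.009,0.15,-0.349]], angular=[[0.05,0,0],[0.14,0,0],[0.26,0,0],[0.38,0,0],[0.5,0,0],[0.62,0,0],[0.74,0,0],[0.85,0,0],[0.95,0,0],[1.03,0,0]])

```text
time_s: 18.45
tool_pos: [0.4638, -0.0026, 0.249]
tool_rot: [108.3, 89.9, 162.8]
force: [0.2, 0.2, -1.3]
grip_width: 0.0143
```

Run:
```python
from h import *
plan([(.46,-.16,.25,38),(.484,-.325,.24,20.7)])
```

```text
t 18.45 pos [ 0.4638 -0.0026  0.249 ] jaw 54.54 x [-0.001  0.    -1.   ] w 0.0143 F [ 0.16  0.23 -1.27] q [ 43.9  -4.6 -44.  105.3  -3.3  78.1  55.3]
(0.46, -0.16, 0.25, 38) off [-0.001, -0.0882, -0.1304] ang [0.289, -0.0, -0.001]
(0.484, -0.325, 0.24, 20.7) off [0.0089, -0.2035, -0.2509] ang [0.591, -0.001, -0.001]
```

>>> drive_tool(offset=[[0,-0.01,-0.014],[-0.001,-0.03,-0.044],[-0.001,-0.057,-0.085],[-0.001,-0.087,-0.128],[0.001,-0.118,-0.16],[0.003,-0.148,-0.192],[0.005,-0.174,-0.22],[0.007,-0.192,-0.239],[0.009,-0.2035,-0.251],[0.009,-0.2035,-0.251]], angular=[[0.03,0,0],[0.1,0,0],[0.19,0,0],[0.28,0,0],[0.36,0,0],[0.44,0,0],[0.51,0,0],[0.56,0,0],[0.59,0,0],[0.59,0,0]])

```text
time_s: 19.7
tool_pos: [0.4837, -0.3256, 0.2393]
tool_rot: [120.1, 89.9, 140.8]
force: [0.1, 0.3, -0.1]
grip_width: 0.0137
```

Run:
```python
from h import *
snap(7)
plan([(.484,-.325,.189,20.7)])
o,p,R=cur(); z=p[2]-.0406
X=(p[0],p[1],np.radians(110.7))
for n,w in(("side",(215,135,90,72)),("top",(365,185,90,72))):
  crop(n,*w,4.445,f"pics/k{n}.png",7,marks=[proj(n,rect(*X[:2],zz,X[2],.102,.084)) for zz in(z,z+.004)]+[proj(n,rect(*X[:2],zz,X[2],.074,.014)) for zz in(z+.039,z+.063)])
  crop(n,*w,4.445,f"pics/kk{n}.png",7)
L=[cv2.resize(cv2.imread(f"pics/{n}.png"),(375,300)) for n in("kside","ktop","kkside","kktop")]
cv2.imwrite("pics/n.png",np.vstack([np.hstack(L[:2]),np.hstack(L[2:])]))
```

```text
t 19.8 pos [ 0.4843 -0.3235  0.24  ] jaw 20.85 x [-0.001  0.001 -1.   ] w 0.0137 F [-0.2  -0.09 -1.5 ] q [ 56.3  12.  -28.9  91.4   5.8  78.2  47.5]
(0.484, -0.325, 0.189, 20.7) off [0.051, -0.0013, -0.0008] ang [0.003, -0.0, -0.001]
```

View pics/n.png

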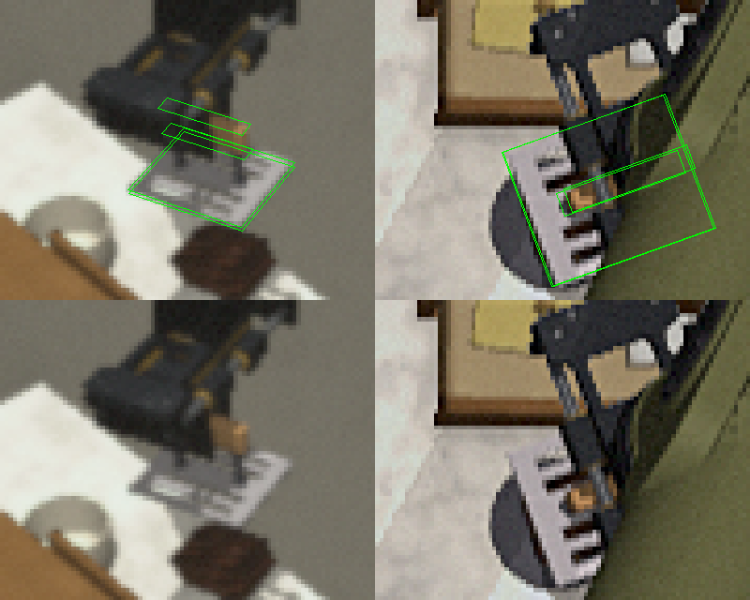

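>>> drive_tool(offset=[[0.006,0,0],[0.014,0,0],[0.023,-0.001,-0.001],[0.032,-0.001,-0.001],[0.039,-0.001,-0.001],[0.044,-0.001,-0.001],[0.048,-0.001,-0.001],[0.05,-0.001,-0.001],[0.05,-0.001,-0.001],[0.05,-0.001,-0.001]], angular=[[0,0,0],[0,0,0],[0.002,0,0],[0.002,0,0],[0.002,0,0],[0.002,0,0],[0.002,0,0],[0.002,0,0],[0.002,0,0],[0.002,0,0]])

```text
time_s: 21.05
tool_pos: [0.4838, -0.3249, 0.1903]
tool_rot: [100.4, 89.9, 121.1]
force: [-0.5, 0.0, -1.4]
grip_width: 0.0136
```

Run:
```python
from h import *
snap(8)
plan([(.484,-.325,.189,20.7)])
o,p,R=cur(); z=p[2]-.0406
X=(p[0],p[1],np.radians(110.7)); B=(.4838,-.3245,np.radians(20.7))
for n,w in(("side",(225,150,75,60)),("top",(375,195,75,60))):
  crop(n,*w,5.333,f"pics/k{n}.png",8,marks=[proj(n,rect(*X[:2],zz,X[2],.102,.084)) for zz in(z,z+.004)]+[proj(n,rect(*B[:2],zz,B[2],.059,.076)) for zz in(.1,.136)])
  crop(n,*w,5.333,f"pics/kk{n}.png",8)
L=[cv2.resize(cv2.imread(f"pics/{n}.png"),(375,300)) for n in("kside","ktop","kkside","kktop")]
cv2.imwrite("pics/o.png",np.vstack([np.hstack(L[:2]),np.hstack(L[2:])]))
```

```text
t 21.15 pos [ 0.4838 -0.3248  0.1902] jaw 20.74 x [-0.001  0.001 -1.   ] w 0.0138 F [ 0.96 -1.27 -1.05] q [ 56.1  13.7 -28.7  95.3   6.8  72.8  46.8]
(0.484, -0.325, 0.189, 20.7) off [0.0012, -0.0002, 0.0001] ang [0.001, -0.0, -0.001]
```

View pics/o.png

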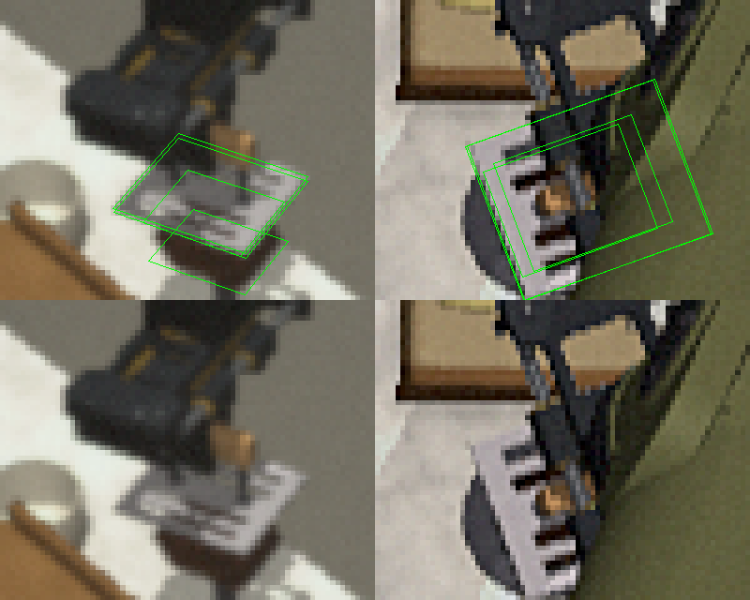

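>>> drive_tool(offset=[[0,0,0],[0,0,0],[0,0,0],[0,0,0]], angular=[[0,0,0],[0,0,0],[0,0,0],[0,0,0]])

```text
time_s: 21.65
tool_pos: [0.4838, -0.3248, 0.1902]
tool_rot: [101.1, 89.9, 121.8]
force: [-0.3, -0.7, -1.3]
grip_width: 0.0138
```

Run:
```python
from h import *
snap(9); plan([])
a=load("top",0)[0].astype(float).mean(2);b=load("top",9)[0].astype(float).mean(2)
for nm,(u,v,w,h) in dict(muf=(270,188,40,80),ram=(460,208,38,40)).items():
    print(nm,cv2.phaseCorrelate(a[v:v+h,u:u+w],b[v:v+h,u:u+w]),np.abs(a-b)[v:v+h,u:u+w].mean())
c=[load("top",i)[0][180:275,260:510,::-1] for i in(0,9)]
cv2.imwrite("pics/p.png",cv2.resize(np.vstack(c),None,fx=3,fy=3,interpolation=0))
```

```text
t 21.75 pos [ 0.4839 -0.3248  0.1903] jaw 20.74 x [-0.001  0.001 -1.   ] w 0.014 F [-0.66  0.15 -0.58] q [ 56.1  13.7 -28.7  95.3   6.8  72.8  46.8]
muf ((-0.00372895054851341, -0.022093659669124577), 0.9876345094454625) 3.9827083333333335
ram ((0.24918936216062804, 0.6067874845266736), 0.3302008522310353) 54.71907894736842
```

View pics/p.png

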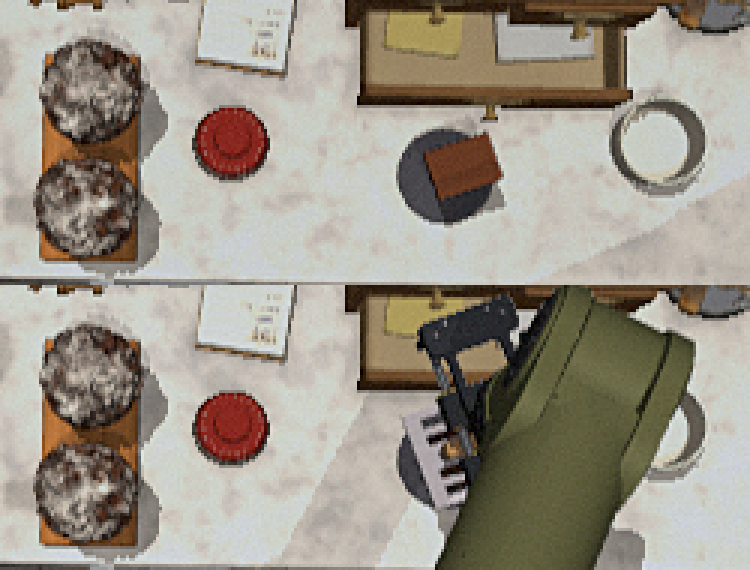

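Muffins are unmoved. The ramekin is partly hidden by the arm, but its visible right edge is in place. The stencil is steady over the brownie, so I'm handing in.

```bash
python3 -c "
from cell import sign_off
print(sign_off())"
```

```text
the job is handed in; nothing more can be done
None
```

The brownie is on the stand and released. The stencil was carried over the muffins and is held still above it. I handed the job in at about 21.8 s; no verdict was reported.

- **Brownie:** before the stencil arrived, the camera fit put it within about 3 mm and 2° of the board, and sitting level. The two cameras disagreed by about 5 mm in y.
- **Stencil:** its underside is about 13.6 mm above the brownie's nominal top, worked out from the arm's readings rather than measured directly. It is level, turned along the brownie's long side, and its centre is within 2–3 mm of the brownie's in the images. The position was steady over the last readings, and nothing suggested contact with the brownie.
- **Muffins and ramekin:** the muffins did not move (image shift about 0.02 px). The arm partly hid the ramekin at the end, so the image comparison failed there. I could only check by eye that its visible edge was in place.

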